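# Clear the slideway and hold the telescopic axle stop at its second stop

### The job

Take the wooden scraper block and use it, not the fingers, to sweep the three steel chips off the slideway plate down onto the plank, then stand the block back on the plank, clear of the plate and upright as it was. Then grip the black pull handle of the telescopic axle stop so that the button in its side is squeezed in, draw the handle straight out past the first stop to the second stop, as far as it goes, and finish while still gripping it there fully extended, because it springs back if let go. Leave the wheels, axle, caliper and dish of nuts where they are.

Things in the scene. Friction and masses are not known exactly. Their poses are not given: they have to be found in the camera images.
- slideway (a point): point on the centre line of the top face of the slideway plate, amid the chips, 100 mm in front (-x) of the handle's home. The plate: fixed dark steel, 350 mm long (x), 100 mm wide (y), top 25 mm above the plank; its end nearest the robot is 105 mm from here. x runs along the plate towards the vice, y across, z up; the telescope pulls out along -x
- vice (a point): middle of the fixed steel vice that clamps the telescope's outer tube at the plate's far end, 100 mm above the plank (its top); axes as the slideway's. It begins 65 mm behind (+x) the handle's middle; a thin catch post of the same height stands 48 mm behind the handle's middle on the +y side
- handle_grip (a point): where to grip the pull handle, from above, across y: at the button's height, 85 mm above the plank, half-way between the -y side and the pressed-in button face. Axes as the slideway's. Upright black block 28 (x) by 30 mm (y), top 110 mm above the plank. Round button 20 mm across stands 8 mm out of its +y side (left from the robot): 38 mm over the button, 33 mm pressed in
- pull_handle: the same pull handle with its button; origin on the telescope's axis, 70.5 mm above the plank, axes as the slideway's. At its foot is a shoe 70 mm wide (y), 40 mm long, top 45 mm above the plank, which runs 3 mm above the plate; the tubes leave the handle to +x, 70 mm above the plank
- button (a joint): travel of the spring button in the handle's +y side (m): 0 out, 0.005 fully in (8 N). Out, a latch keeps the telescope shut; in by more than about 4 mm it frees it.
- tube (a joint): extension of the telescope's first stage (m): 0 shut, 0.07 at the first stop. Its spring pulls back with 2 to 4 N; this stage comes out first.
- rod (a joint): extension of the second stage (m): 0 shut, 0.07 at the second stop. Its spring pulls back with 8 to 11 N, so it comes out after the first stage, in the same line; the handle's whole travel is 0.14 m along the slideway's -x.
- scraper_centre (a point): centre of the loose wooden scraper block, half-way up (35.5 mm above its flat steel sole). The sole part is 110 mm (x) by 40 mm (y) by 20 mm high; on it stands a ridge 70 mm (x) by 24 mm (y) reaching 71 mm above the sole, to be gripped from above across y. z is up. About 0.22 kg. It stands beside the slideway plate, on either side of it.
- scraper: the scraper block, origin at the middle of its sole, axes as scraper_centre
- chip0: a loose steel chip, 20 x 14 x 12 mm, origin at its centre; one of three alike lying on the slideway plate within 45 mm of the point slideway along x and 30 mm across y
- chip1: a loose steel chip, 20 x 14 x 12 mm, origin at its centre; one of three alike lying on the slideway plate within 45 mm of the point slideway along x and 30 mm across y
- chip2: a loose steel chip, 20 x 14 x 12 mm, origin at its centre; one of three alike lying on the slideway plate within 45 mm of the point slideway along x and 30 mm across y
- nut_dish: white ceramic dish of axle nuts, 84 mm across, 30 mm high, origin under its middle; stands beside the plate, on the side where the scraper is not; leave alone
- axle: loose truck axle, a steel rod 200 mm long (its x) with an aluminium hanger, 20 mm high, origin under its middle; leave alone
- caliper: flat plastic caliper, 200 mm long (x), 8 mm thick, origin under its middle; leave alone
- wheel0: pink wheel lying flat, 52 mm across, 32 mm high, origin under its middle; leave alone
- wheel1: pink wheel lying flat, 52 mm across, 32 mm high, origin under its middle; leave alone
- wheel2: pink wheel lying flat, 52 mm across, 32 mm high, origin under its middle; leave alone
- wheel3: pink wheel lying flat, 52 mm across, 32 mm high, origin under its middle; leave alone
Not all that is in view belongs to the job. Leave any blue look-alike of the scraper alone.

How it is judged:
By the outcome, as a careful person would: the job done as asked, in the order asked, and still so for the second after the job is handed in, while the arm keeps its last pose, push and grip.
It also fails if it takes over 53 s, if anything falls off the work surface, if the arm or the gripper's body presses on something with over 40 N, if the wrist force passes 120 N, or if a joint passes its speed limit or range.

### The arm

A 6-joint arm with a two-finger parallel gripper is mounted at the origin on the work surface. World frame = base frame: x ahead of the robot, y to its left, z up, the work surface at z = 0. Lengths are in mm, angles in rad, forces in N, time in s.
With the tool pointing down it reaches from about 275 to 750 mm from the base axis. Payload 10.2 kg.
Tool frame: the origin (TCP) lies midway between the tips of the shut fingers; the grasp point (between the pads) lies 19 mm behind it (ctrl.grip_depth is the distance from the TCP to the grasp point, in mm); y points along the fingers, x is the direction in which the jaws open and shut, and the axes are right-handed (so a half turn about y gives the same grasp; the last joint's range is limited). The gripper opens to 85 mm and grips with 20 to 120 N. Pads are 22 mm wide; open, the fingers measure 114 mm over their backs; the gripper's body (76 mm by 85 mm) begins 54 mm behind the grasp point. The pads swing forward as they close: fully open they stand 13 mm farther back than shut.
Start: joints at [1.095, 0.313, 1.498, -0, 1.331, -0.223], TCP at [131.324, 508.316, 231.294] pointing down, gripper open.
Joint ranges: [-2.94, 2.94], [-0.97, 2.17], [0.19, 2.56], [-1.23, 4.37], [0.02, 3.11], [-2.88, 2.88]. Speed limits (rad/s): [2.39, 2.39, 3.01, 3.14, 3.14, 3.14].

### API

Orientations are given as a unit quaternion [w, x, y, z].
In Python, from rig import ctrl gives the robot as it stands. The module is installed in compiled form; this text tells all that it offers.
- The arm moves only by the tool drive_tool, never from a script. Its arguments are lists of equal length, an entry for each row: "gripper": the closure, from 0 (fully open) to 1 (shut); "offset": the shift along the tool's x, y, z in m, a list of three; "turn": the turn about the tool's y in degrees. In form: {"gripper": [gripper, ...], "offset": [[tx, ty, tz], ...], "turn": [turn, ...]}. A call has 1 to 20 rows; each row shifts and turns the commanded pose from where the row before left it, along the tool's axes as they then stand; what a row does not reach is not made up. A row lasts 1/12 s, in which the tool goes at most 41.7 mm and 7.16 degrees, less where a joint would pass 70% of its speed; a pose out of reach is approached as far as the arm can. A call is refused whole if a number of a shift passes 0.0417 or a number of a turn 7.16, either way. A call with a gripper value outside its range is refused whole. The fingers move at their own pace and stop on an object; "force" is the grip in N (left out, the last holds). Time passes only in rows, so rows that do not move let the fingers close. It gives the time, the measured TCP pose, the force and the opening at its end, in the units of the state.
- ctrl.sense(): the state, without advancing time (a new reading comes with each control period).
- ctrl.capture(name): name is "scene" or "top"; returns (picture, depth): 384x512x3 uint8, red, green, blue; 384x512 float32, mm along the optical axis (not along the pixel's ray), 0 where there is no reading.
- ctrl.camera_params(name): a dict with "fovy" (degrees; the focal length in pixels is half the picture's height over the tangent of half this angle, whatever the lens; pixels are square), "cx", "cy" (the principal point, pixels), "distortion" ([k1, k2, p1, p2, k3] as OpenCV has them; the pictures are not rectified), "view" (4x4, takes a point from world to camera coordinates). Camera axes: x right, y down, z forward; pixel columns grow to the right and rows downward; lengths in mm; the calibration is good to about 2 mm. A picture is of the moment at which its call begins. camera_params takes no time and is no camera call.
- ctrl.finish_job(): hands the job in, once; it reports no verdict.
Trained networks look in the newest picture that a camera, given by its name, has taken for a name from the list of things; names that differ only in an ending like _2 or _b are one class to them, and where a whole thing is asked for, a point or a joint stands for the part that bears it (a point fixed in the world has none). Each returns a list of dicts, best first, with "score" (0 to 1); they miss things now and then, are a little off and sometimes report something else, mostly with a low value. They report only what shows in the picture. A call takes as long as a camera call. They do not tell look-alikes from the thing itself.
- ctrl.boxes_of(camera, query): "centre" ([x, y, z] in mm, in the coordinates of the camera as it stood for that picture, good to about 4 mm: the middle of the surface that is visible of it).
- ctrl.regions_of(camera, query): "mask" (384x512 bool, what is visible of it).
- ctrl.pinpoint(camera, query): "centre" ([x, y, z] in mm, in the coordinates of the camera as it stood for that picture, good to about 4 mm: a listed point, or the origin of a listed thing).
The state is a dict: "time_s": time; "joints": joint angles; "dq": joint speeds; "tau": joint torques, N m; "eef_pos": TCP position; "ee_rot": TCP orientation; "force": force on the tool from outside, world axes, zero at the start; "wrist_torque": the same for the moment, N m; "grip_width": opening from 0.0 (shut) to 1.0 (fully open).
Only numpy, scipy, OpenCV 4.12 (cv2) and the standard library are available. Lean on these libraries where they do the work, as an engineer would, in place of code of your own. Each camera call takes 0.05 s, during which the arm holds its last target.

## Working session

There is one attempt and no reset: what is moved stays moved. The work goes in short steps, Python scripts to look and compute and a tool call to move; the robot and the scene stay as the last step left them, time stands still between calls to the robot, and variables do not carry over. Pictures are saved under pics/ and viewed, and the job is handed in when it is done.

Besides the shell and the picture viewer there is one more tool, called after "Call:" as name(argument=value, ...), one argument or row to a line, values as JSON. drive_tool: Moves the arm, as the interface text tells. Its arguments: {"type":"object","properties":{"gripper":{"type":"array","items":{"type":"number"}},"offset":{"type":"array","items":{"type":"array","items":{"type":"number"}}},"turn":{"type":"array","items":{"type":"number"}},"force":{"type":"number"}},"required":["gripper","offset","turn"]}

```bash
mkdir -p pics; ls; python3 - <<'E'
from rig import ctrl
import cv2,numpy as np
np.set_printoptions(precision=3,suppress=True)
s=ctrl.sense()
for k,v in s.items(): print(k,v)
print(ctrl.grip_depth)
for n in ["scene","top"]:
    im,d=ctrl.capture(n); cv2.imwrite(f"pics/{n}0.png",im[:,:,::-1]); np.save(f"pics/{n}0_d.npy",d)
    print(n,ctrl.camera_params(n))
E
```

```text
pics
time_s 0.0
joints [ 1.095  0.313  1.498 -0.     1.331 -0.223]
dq [ 0.001 -0.     0.     0.001 -0.     0.001]
tau [ -0.001 -41.227 -25.974  -0.      0.004   0.   ]
eef_pos [131.182 508.081 230.733]
ee_rot [-0.559  0.559  0.433 -0.433]
force [0.164 0.754 0.406]
wrist_torque [-0.04   0.033  0.027]
grip_width 1.0010811120432925
18.700000000000003
scene {'fovy': 48.34156751291978, 'cx': 249.66273712609407, 'cy': 196.21905440960595, 'distortion': array([0.037, 0.   , 0.   , 0.   , 0.   ]), 'view': array([[   0.212,    0.977,   -0.001,  -38.072],
       [   0.778,   -0.169,   -0.605, -387.257],
       [  -0.591,    0.128,   -0.797, 1665.169],
       [   0.   ,    0.   ,    0.   ,    1.   ]])}
top {'fovy': 43.151557041507004, 'cx': 260.369983338797, 'cy': 184.97040807897716, 'distortion': array([-0.002,  0.   ,  0.   ,  0.   ,  0.   ]), 'view': array([[   0.015,   -1.   ,    0.003,  -63.049],
       [  -0.999,   -0.015,   -0.039,  515.172],
       [   0.039,   -0.003,   -0.999, 1679.3  ],
       [   0.   ,    0.   ,    0.   ,    1.   ]])}
```

View pics/scene0.png

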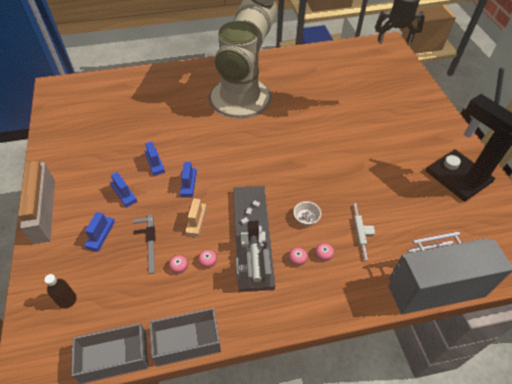

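View pics/top0.png

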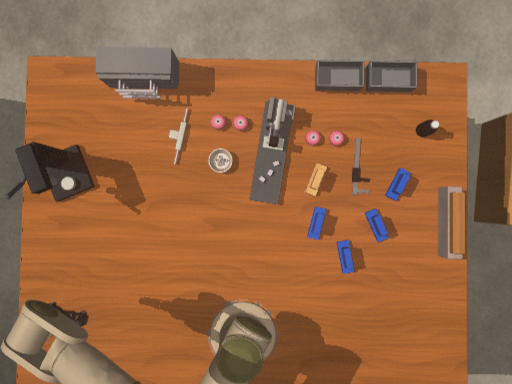

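```bash
cat > h.py <<'E'
from rig import ctrl
import cv2,numpy as np
np.set_printoptions(precision=3,suppress=True)
def cam2w(n,p):
    V=np.array(ctrl.camera_params(n)['view']); return V[:3,:3].T@(np.array(p)-V[:3,3])
def cloud(n,d):
    P=ctrl.camera_params(n); f=192/np.tan(np.radians(P['fovy']/2))
    K=np.array([[f,0,P['cx']],[0,f,P['cy']],[0,0,1]])
    u,v=np.meshgrid(np.arange(512.),np.arange(384.))
    q=cv2.undistortPoints(np.stack([u,v],-1).reshape(-1,1,2),K,np.array(P['distortion'])).reshape(384,512,2)
    c=np.dstack([q*d[...,None],d])
    V=np.array(P['view']); return (c-V[:3,3])@V[:3,:3]
E
python3 - <<'E'
from h import *
for n in ["scene","top"]:
    for q in ["slideway","vice","handle_grip","pull_handle","scraper_centre","scraper","chip0","nut_dish","axle","caliper","wheel0"]:
        r=ctrl.pinpoint(n,q)
        print(n,q,[(round(x['score'],2),cam2w(n,x['centre']).round(1).tolist()) for x in r[:4]])
print(ctrl.sense()['time_s'])
E
```

```text
scene slideway [(0.59, [563.5, -83.5, 20.6])]
scene vice [(0.6, [771.5, -109.3, 98.4])]
scene handle_grip [(0.93, [664.6, -95.2, 88.1]), (0.31, [741.1, 94.1, 1.6])]
scene pull_handle [(0.72, [662.9, -98.5, 71.2])]
scene scraper_centre [(0.95, [385.9, -457.9, 36.4]), (0.86, [531.4, -531.6, 40.3]), (0.66, [540.2, -245.2, 32.5]), (0.66, [390.6, -249.9, 41.3])]
scene scraper [(0.84, [539.6, -245.3, 0.3]), (0.74, [386.0, -457.3, 0.0]), (0.72, [273.0, -351.1, 3.5]), (0.56, [391.7, -249.5, 5.1])]
scene chip0 [(0.62, [595.7, -107.2, 33.6]), (0.56, [542.4, -63.8, 29.3]), (0.45, [543.1, -246.1, 35.4]), (0.36, [563.1, -89.3, 32.3])]
scene nut_dish [(0.95, [601.9, 87.0, 1.5]), (0.38, [729.6, 20.7, 1.5])]
scene axle [(0.75, [684.9, 226.8, 1.3])]
scene caliper [(0.67, [591.7, -388.6, 0.3])]
scene wheel0 [(0.73, [734.2, 18.6, 3.3]), (0.64, [685.8, -233.5, -0.6]), (0.58, [682.3, -319.0, -0.6])]
top slideway [(0.8, [560.3, -81.6, 20.8]), (0.68, [768.6, -112.5, 96.8])]
top vice [(0.86, [769.6, -113.4, 97.7])]
top handle_grip [(0.49, [662.0, -96.5, 81.2])]
top pull_handle [(0.52, [661.2, -95.6, 70.3]), (0.46, [678.8, 225.3, -4.1])]
top scraper_centre [(0.83, [385.6, -455.4, 35.4]), (0.81, [542.0, -246.4, 33.9]), (0.75, [526.9, -528.4, 32.1]), (0.67, [388.5, -247.6, 33.4])]
top scraper [(0.98, [270.9, -351.3, 3.9]), (0.74, [536.6, -248.2, 2.6]), (0.69, [526.8, -535.4, 0.5]), (0.65, [387.0, -253.2, 3.3])]
top chip0 [(0.39, [592.0, -109.9, 28.7]), (0.37, [536.4, -63.9, 29.3]), (0.36, [558.9, -83.0, 29.1])]
top nut_dish [(0.72, [729.7, 16.1, -0.7]), (0.64, [597.8, 84.2, 3.4])]
top axle []
top caliper [(0.59, [586.2, -390.9, 0.9])]
top wheel0 [(0.65, [685.9, -318.4, 2.0]), (0.52, [734.9, 98.1, -1.3]), (0.51, [680.6, -231.0, 1.6])]
1.2
```

```bash
python3 - <<'E'
from h import *
from scipy.spatial.transform import Rotation as R
q=ctrl.sense()['ee_rot']; print(R.from_quat([q[1],q[2],q[3],q[0]]).as_matrix())
for n in ["scene","top"]:
    d=np.load(f"pics/{n}0_d.npy"); c=cloud(n,d); ok=d>0
    def box(sel,name):
        p=c[sel][:,:2].astype(np.float32)
        r=cv2.minAreaRect(p); print(n,name,len(p),np.round(r[0],1),np.round(r[1],1),round(r[2],2), 'z',np.median(c[sel][:,2]).round(1))
    X,Y,Z=c[...,0],c[...,1],c[...,2]
    pl=ok&(X>400)&(X<900)&(Y>-180)&(Y<20)
    box(pl&(abs(Z-25)<4),'plate')
    sc=ok&(abs(X-540)<80)&(abs(Y+247)<70)
    box(sc&(abs(Z-71)<6),'ridge'); box(sc&(Z>12),'scraper')
    box(sc&(abs(Z-20)<5),'sole')
    h=ok&(abs(X-663)<40)&(abs(Y+97)<40)
    box(h&(abs(Z-110)<6),'handletop')
    s=ok&(abs(X-665)<30)&(abs(Y+97)<60)&(Z>35); 
    box(pl&(abs(Z-37)<4)&(X<625),'chips')
    for k in range(0,4):
        pass
    m=(pl&(Z>31)&(Z<43)&(X<622)).astype(np.uint8)
    nn,l=cv2.connectedComponents(m)
    for i in range(1,nn):
        if (l==i).sum()>5: box(l==i,'chip')
    box(ok&(abs(X-600)<70)&(abs(Y-86)<60)&(Z>10),'dish')
E
```

```text
[[ 0.25  -0.    -0.968]
 [ 0.968 -0.     0.25 ]
 [-0.    -1.     0.   ]]
scene plate 1883 [639.4 -53.2] [179.1 351.8] 81.25 z 24.6
scene ridge 164 [ 542.7 -246.4] [24.3 70.7] 69.18 z 70.0
scene scraper 488 [ 543.2 -247.6] [ 42.1 110.8] 69.28 z 38.7
scene sole 182 [ 543.3 -246.9] [ 40.2 110.5] 69.48 z 19.4
scene handletop 101 [664.1 -95.5] [27.5 29. ] 77.91 z 111.2
scene chips 77 [566.2 -86.1] [24.6 90.8] 46.57 z 36.3
scene chip 31 [538.8 -59.5] [21.6 16.7] 59.51 z 36.3
scene chip 29 [563.8 -87.7] [13.7 22.2] 62.43 z 35.8
scene chip 31 [ 595.2 -106.7] [13.8 18.7] 20.76 z 35.8
scene dish 346 [601.6  85.9] [79.4 83.4] 70.62 z 20.6
top plate 1350 [637.6 -54.4] [177.5 349.2] 82.09 z 24.5
top ridge 126 [ 540.6 -247.1] [23.7 69.6] 68.9 z 70.3
top scraper 357 [ 541.8 -249.3] [ 48.3 115.2] 62.97 z 25.4
top sole 145 [ 540.4 -247.2] [ 39.7 108.9] 68.75 z 19.2
top handletop 77 [661.8 -96.7] [29.8 28.2] 81.66 z 110.9
top chips 67 [536.1 -76.3] [ 81.9 148.7] 83.74 z 34.7
top chip 21 [ 594.2 -106.6] [14.2 19. ] 21.14 z 35.7
top chip 22 [563.  -88.2] [14.1 21. ] 72.32 z 34.5
top chip 22 [538.2 -59.8] [19.5 12.1] 45.94 z 35.8
top dish 257 [596.3  81.2] [93.7 81.3] 33.95 z 21.2
```

```bash
python3 - <<'E'
import cv2
a=cv2.imread('pics/top0.png')[80:260,200:380]; cv2.imwrite('pics/topcrop.png',cv2.resize(a,None,fx=3.3,fy=3.3,interpolation=cv2.INTER_CUBIC))
a=cv2.imread('pics/scene0.png')[170:300,160:340]; cv2.imwrite('pics/sccrop.png',cv2.resize(a,None,fx=4.2,fy=4.2,interpolation=cv2.INTER_CUBIC))
E
```

```text
(no output)
```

View pics/topcrop.png

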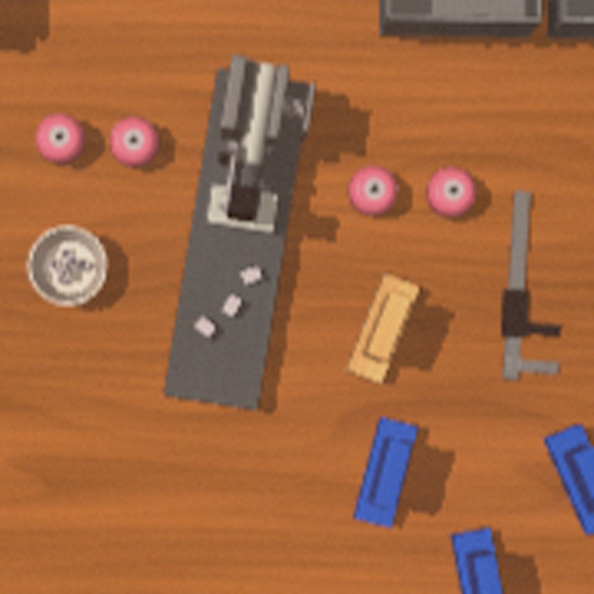

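View pics/sccrop.png

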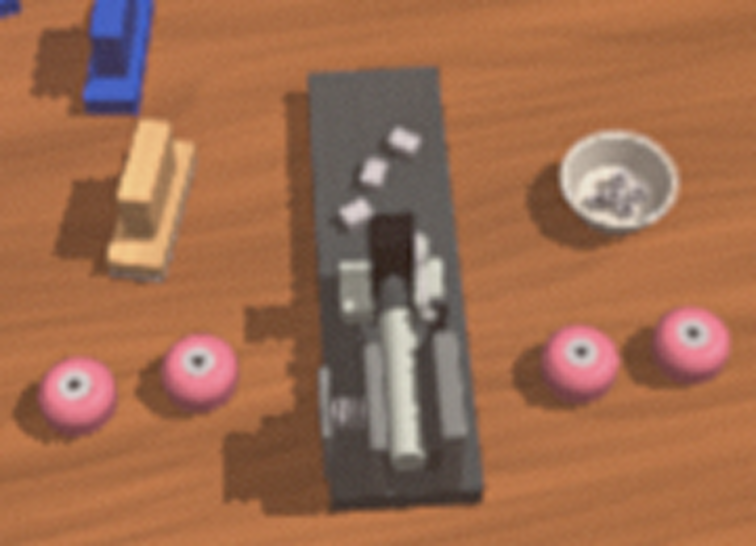

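```bash
cat >> h.py <<'E'
from scipy.spatial.transform import Rotation as R
def plan(tx,ty,tz,yaw):
    """yaw: world deg of tool x. prints turn and tool shift after turning"""
    s=ctrl.sense(); q=s['ee_rot']; M=R.from_quat([q[1],q[2],q[3],q[0]]).as_matrix()
    cur=np.degrees(np.arctan2(M[1,0],M[0,0]))
    D=np.array([tx,ty,tz])-s['eef_pos']
    for nm,a in (('now',cur),('after turn',yaw)):
        a=np.radians(a); c,sn=np.cos(a),np.sin(a)
        print(nm,'shift mm',np.array([D[0]*c+D[1]*sn,-D[2],-D[0]*sn+D[1]*c]).round(1))
    print('t',s['time_s'],'pos',s['eef_pos'],'yaw',round(cur,2),'turn',round(cur-yaw,2),'F',s['force'],'w',s['grip_width'],'tilt',M[:,1])
AX=-8.3; 
def loc(x,y,S=(564,-81.6)):
    a=np.radians(AX); return S[0]+x*np.cos(a)-y*np.sin(a), S[1]+x*np.sin(a)+y*np.cos(a)
E
python3 - <<'E'
from h import *
plan(541.7,-246.8,32,69)
for n in ["scene","top"]:
    d=np.load(f"pics/{n}0_d.npy"); c=cloud(n,d); X,Y,Z=c[...,0],c[...,1],c[...,2]
    s=(d>0)&(abs(Z-25)<4)&(X>440)&(X<850)&(Y>-185)&(Y<-10)&~((X>630)&(Y<-170))
    print(cv2.minAreaRect(c[s][:,:2].astype(np.float32)))
    # side edges
    P=c[s&(X<640)]; 
    for lo in range(450,640,30):
        b=P[(P[:,0]>=lo)&(P[:,0]<lo+30)]
        if len(b)>20: print(lo+15, b[:,1].min().round(1),b[:,1].max().round(1))
E
```

```text
now shift mm [-628.5  199.3 -586.2]
after turn shift mm [-557.9  199.3 -653.7]
t 1.2 pos [131.314 508.311 231.294] yaw 75.52 turn 6.52 F [ 0.817 -0.114 -0.237] w 1.005203230174555 tilt [-0. -0. -1.]
((633.4771118164062, -91.69293212890625), (101.21278381347656, 351.80035400390625), 81.2549057006836)
465 -118.4 -19.4
495 -121.1 -18.5
525 -126.9 -24.9
555 -131.3 -29.4
585 -134.5 -33.7
615 -140.5 -38.7
645 -141.6 -44.5
((632.015869140625, -92.33319854736328), (99.75093078613281, 348.7170715332031), 81.42201232910156)
465 -117.0 -20.4
495 -120.2 -20.2
525 -126.6 -26.4
555 -132.9 -32.8
585 -136.2 -35.9
615 -139.2 -38.9
645 -142.4 -42.1
```

Call:
drive_tool(
  gripper=[0,0,0,0,0,0,0,0,0,0,0,0,0,0,0,0,0,0,0,0],
  offset=[
    [0,0,0],
    [-0.0243,0,-0.0284],
    [-0.0243,0,-0.0284],
    [-0.0243,0,-0.0284],
    [-0.0243,0,-0.0284],
    [-0.0243,0,-0.0284],
    [-0.0243,0,-0.0284],
    [-0.0243,0,-0.0284],
    [-0.0243,0,-0.0284],
    [-0.0243,0,-0.0284],
    [-0.0243,0,-0.0284],
    [-0.0243,0,-0.0284],
    [-0.0243,0,-0.0284],
    [-0.0243,0,-0.0284],
    [-0.0243,0,-0.0284],
    [-0.0243,0,-0.0284],
    [-0.0243,0,-0.0284],
    [-0.0243,0,-0.0284],
    [-0.0243,0,-0.0284],
    [-0.0243,0,-0.0284],
  ],
  turn=[6.5,0,0,0,0,0,0,0,0,0,0,0,0,0,0,0,0,0,0,0],
)

```text
time_s: 2.87
eef_pos: [470.4, -117.9, 231.3]
ee_rot: [-0.583, 0.583, 0.401, -0.4]
force: [0.2, 0.1, 0.7]
grip_width: 0.996
```

```bash
sed -i 's/AX=-8.3/AX=-8.6/' h.py; python3 -c "
from h import *
plan(541.7,-246.8,32,69)"
```

```text
now shift mm [ -94.7  199.3 -112.8]
after turn shift mm [ -94.7  199.3 -112.8]
t 2.8667 pos [ 470.362 -117.933  231.321] yaw 68.99 turn -0.01 F [0.183 0.146 0.668] w 0.9956632396425749 tilt [ 0. -0. -1.]
```

Call:
drive_tool(
  gripper=[0,0,0,0,0,0,0,0,0,0,0,0,0,0],
  offset=[
    [-0.0189,0.015,-0.0226],
    [-0.0189,0.02,-0.0226],
    [-0.0189,0.02,-0.0226],
    [-0.0189,0.02,-0.0226],
    [-0.0191,0.02,-0.0224],
    [0,0.02,0],
    [0,0.02,0],
    [0,0.02,0],
    [0,0.02,0],
    [0,0.014,0],
    [0,0.01,0],
    [0,0,0],
    [0,0,0],
    [0,0,0],
  ],
  turn=[0,0,0,0,0,0,0,0,0,0,0,0,0,0],
)

```text
time_s: 4.03
eef_pos: [541.7, -245.1, 33.4]
ee_rot: [-0.582, 0.583, 0.401, -0.4]
force: [0.3, -0.7, -0.4]
grip_width: 0.993
```

```bash
python3 -c "
from h import *
plan(541.7,-246.8,32,69)
im,d=ctrl.capture('scene'); cv2.imwrite('pics/s1.png',cv2.resize(im[130:300,120:340,::-1],None,fx=3.4,fy=3.4))"
```

```text
now shift mm [-1.6  1.4 -0.6]
after turn shift mm [-1.6  1.4 -0.6]
t 4.0333 pos [ 541.736 -245.145   33.361] yaw 69.02 turn 0.02 F [ 0.331 -0.7   -0.418] w 0.993358302982274 tilt [ 0.001 -0.001 -1.   ]
```

View pics/s1.png

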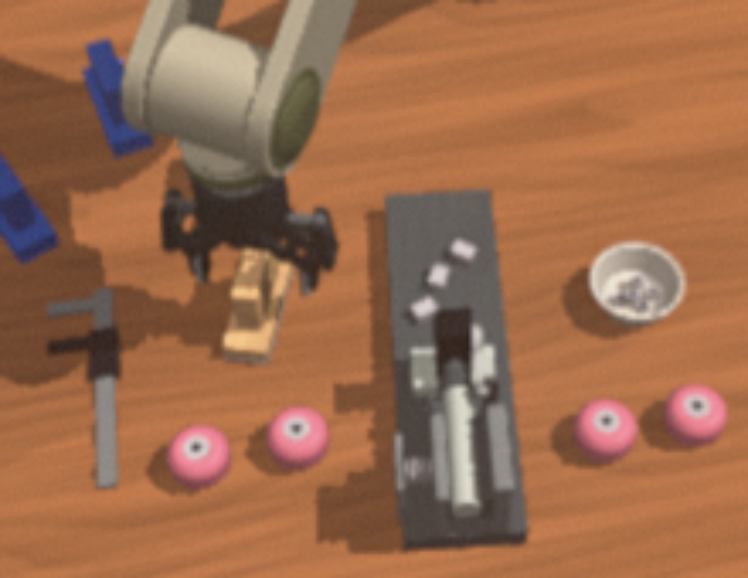

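The open fingers straddle the ridge, which sits at about (262,290) in the crop. I'll close on it.

Call:
drive_tool(
  gripper=[0,0.6,1,1,1,1,1,1,1,1],
  offset=[
    [-0.0015,0.001,-0.0005],
    [0,0,0],
    [0,0,0],
    [0,0,0],
    [0,0,0],
    [0,0,0],
    [0,0,0],
    [0,0,0],
    [0,0,0],
    [0,0,0],
  ],
  turn=[0,0,0,0,0,0,0,0,0,0],
  force=60,
)

```text
time_s: 4.92
eef_pos: [541.2, -246.5, 31.5]
ee_rot: [-0.583, 0.583, 0.401, -0.401]
force: [0.7, 0.4, 1.6]
grip_width: 0.273
```

```bash
python3 -c "
from h import *
print(loc(3,68), loc(3,0), loc(3,-55))
x,y=loc(3,68)
plan(x,y,110,90+AX)"
```

```text
(np.float64(577.1346724973133), np.float64(-14.813172119134734)) (np.float64(566.9662691431411), np.float64(-82.04860603033113)) (np.float64(558.741825253737), np.float64(-136.43020698791645))
now shift mm [229.1 -78.5  49.4]
after turn shift mm [234.4 -78.5  -0.8]
t 4.9167 pos [ 541.246 -246.464   31.468] yaw 69.02 turn -12.38 F [0.667 0.425 1.584] w 0.27265255376717523 tilt [ 0. -0. -1.]
```

Call:
drive_tool(
  gripper=[1,1,1,1,1,1,1,1,1,1,1,1,1,1,1,1,1,1,1],
  offset=[
    [0,-0.01,0],
    [0,-0.015,0],
    [0,-0.02,0],
    [0,-0.02,0],
    [0,-0.0135,0],
    [0,0,0],
    [0,0,0],
    [0.015,0,0],
    [0.025,0,0],
    [0.025,0,0],
    [0.025,0,0],
    [0.025,0,0],
    [0.025,0,0],
    [0.025,0,0],
    [0.025,0,0],
    [0.025,0,0],
    [0.019,0,-0.001],
    [0,0,0],
    [0,0,0],
  ],
  turn=[0,0,0,0,0,-6.19,-6.19,0,0,0,0,0,0,0,0,0,0,0,0],
)

```text
time_s: 6.5
eef_pos: [576.8, -13.8, 109.8]
ee_rot: [0.536, -0.536, -0.461, 0.461]
force: [-0.4, 0.8, -2.4]
grip_width: 0.272
```

```bash
python3 -c "
from h import *
x,y=loc(3,68)
plan(x,y,57.5,90+AX)
im,d=ctrl.capture('scene'); np.save('pics/s2d.npy',d);cv2.imwrite('pics/s2.png',cv2.resize(im[130:300,120:340,::-1],None,fx=3.4,fy=3.4))"
```

```text
now shift mm [-1.  52.3 -0.5]
after turn shift mm [-1.  52.3 -0.5]
t 6.5 pos [576.765 -13.762 109.754] yaw 81.4 turn -0.0 F [-0.405  0.786 -2.437] w 0.27152807682193 tilt [-0.001  0.    -1.   ]
```

View pics/s2.png

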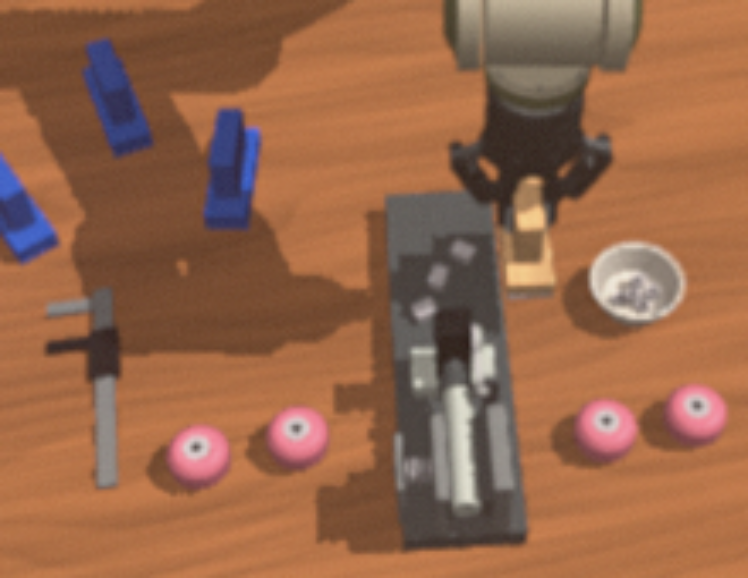

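The scraper is held upright beside the plate's +y edge at about (530,240), with the chips at (462,250), (437,275) and (424,308). I'll lower it, then sweep toward -y.

Call:
drive_tool(
  gripper=[1,1,1,1,1,1],
  offset=[
    [0,0.013,0],
    [0,0.015,0],
    [0,0.015,0],
    [0,0.009,0],
    [0,0,0],
    [0,0,0],
  ],
  turn=[0,0,0,0,0,0],
)

```text
time_s: 7.05
eef_pos: [577.1, -15.7, 57.8]
ee_rot: [0.536, -0.536, -0.461, 0.461]
force: [-0.1, -0.6, -1.8]
grip_width: 0.272
```

```bash
python3 -c "
from h import *
x,y=loc(3,-55)
plan(x,y,58,90+AX)"
```

```text
now shift mm [-122.1   -0.2   -0.1]
after turn shift mm [-122.1   -0.2    0.1]
t 7.05 pos [577.058 -15.718  57.814] yaw 81.32 turn -0.08 F [-0.086 -0.648 -1.816] w 0.2721601208834075 tilt [-0. -0. -1.]
```

Call:
drive_tool(
  gripper=[1,1,1,1,1,1,1,1,1,1,1,1,1,1,1,1,1,1,1],
  offset=[
    [-0.005,0,0],
    [-0.007,0,0],
    [-0.007,0,0],
    [-0.007,0,0],
    [-0.007,0,0],
    [-0.007,0,0],
    [-0.007,0,0],
    [-0.007,0,0],
    [-0.007,0,0],
    [-0.007,0,0],
    [-0.007,0,0],
    [-0.007,0,0],
    [-0.007,0,0],
    [-0.007,0,0],
    [-0.007,0,0],
    [-0.007,0,0],
    [-0.007,0,0],
    [-0.007,0,0],
    [0,0,0],
  ],
  turn=[0,0,0,0,0,0,0,0,0,0,0,0,0,0,0,0,0,0,0],
)

```text
time_s: 8.63
eef_pos: [558.4, -139.2, 57.8]
ee_rot: [-0.536, 0.537, 0.461, -0.461]
force: [0.9, -0.9, -1.4]
grip_width: 0.274
```

```bash
python3 -c "
from h import *
x,y=loc(3,-55)
plan(x,y,57.5,90+AX)
im,d=ctrl.capture('scene'); cv2.imwrite('pics/s3.png',cv2.resize(im[130:300,120:340,::-1],None,fx=3.4,fy=3.4))
im,d=ctrl.capture('top'); cv2.imwrite('pics/t3.png',cv2.resize(im[80:260,200:380,::-1],None,fx=3.3,fy=3.3))"
```

```text
now shift mm [2.8 0.3 0.1]
after turn shift mm [2.8 0.3 0.1]
t 8.6333 pos [ 558.44  -139.179   57.812] yaw 81.33 turn -0.07 F [ 0.926 -0.927 -1.36 ] w 0.2744736636529897 tilt [ 0. -0. -1.]
```

View pics/s3.png

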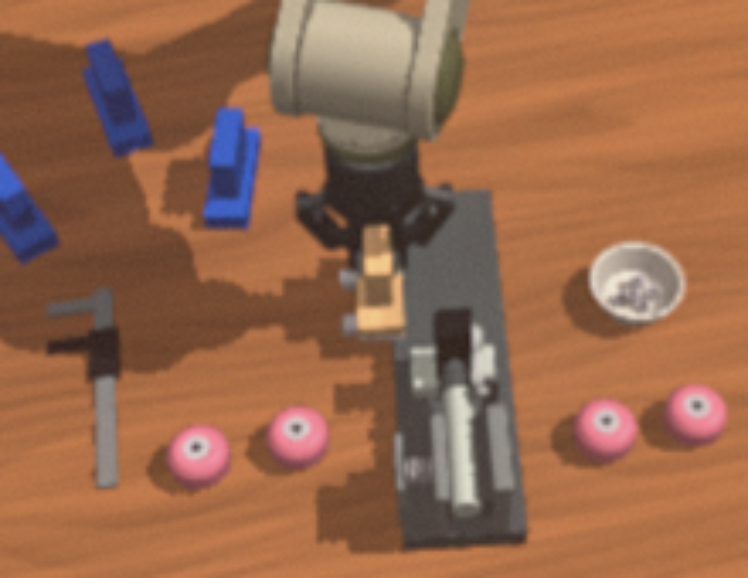

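View pics/t3.png

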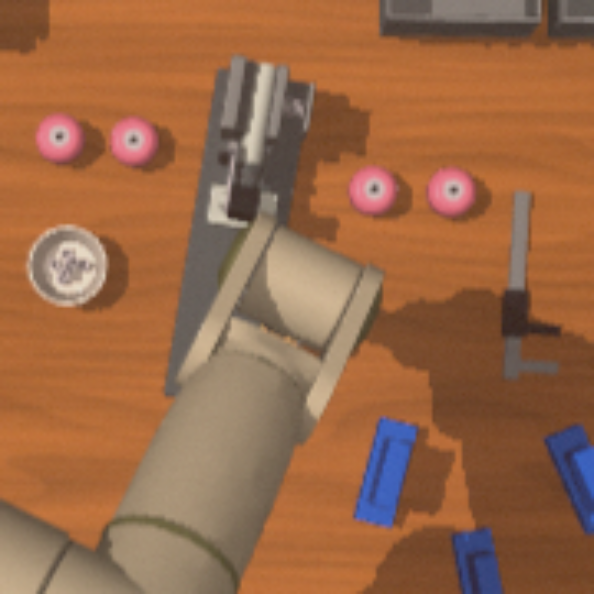

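Two chips show past the plate's edge at (349,275) and (349,323); the third is hidden. I'll go a little farther, lift, and look again.

Call:
drive_tool(
  gripper=[1,1,1,1,1,1,1,1,1,1,1,1,1,1,1,1,1],
  offset=[
    [-0.007,0,0],
    [-0.008,0,0],
    [-0.008,0,0],
    [0,0,0],
    [0,-0.015,0],
    [0,-0.02,0],
    [0,-0.02,0],
    [0,-0.01,0],
    [-0.015,0,0],
    [-0.02,0,0],
    [-0.02,0,0],
    [-0.02,0,0],
    [-0.02,0,0],
    [-0.01,0,0],
    [0,0,0],
    [0,0,0],
    [0,0,0],
  ],
  turn=[0,0,0,0,0,0,0,0,0,0,0,0,0,0,0,0,0],
)

```text
time_s: 10.15
eef_pos: [539.4, -263.4, 122.4]
ee_rot: [0.536, -0.536, -0.461, 0.461]
force: [-0.2, 1.0, -2.2]
grip_width: 0.277
```

```bash
python3 -c "
from h import *
x,y=loc(1,-175)
print(x,y)
plan(x,y,31.5,69)
im,d=ctrl.capture('scene'); cv2.imwrite('pics/s4.png',cv2.resize(im[130:300,120:340,::-1],None,fx=3.4,fy=3.4))
for r in ctrl.pinpoint('scene','chip0'): print(round(r['score'],2),cam2w('scene',r['centre']))
im,d=ctrl.capture('top'); cv2.imwrite('pics/t4.png',cv2.resize(im[80:260,200:380,::-1],None,fx=3.3,fy=3.3))"
```

```text
538.8200712783978 -254.78190202666974
now shift mm [ 8.5 90.9  1.9]
after turn shift mm [ 7.9 90.9  3.7]
t 10.15 pos [ 539.43  -263.444  122.364] yaw 81.43 turn 12.43 F [-0.223  1.048 -2.16 ] w 0.27743551781482534 tilt [-0.001  0.001 -1.   ]
0.61 [ 581.005 -166.096    8.598]
0.55 [ 560.018 -144.868    7.23 ]
0.55 [ 531.451 -162.21     6.561]
0.5 [ 771.044 -112.288   96.814]
```

View pics/s4.png

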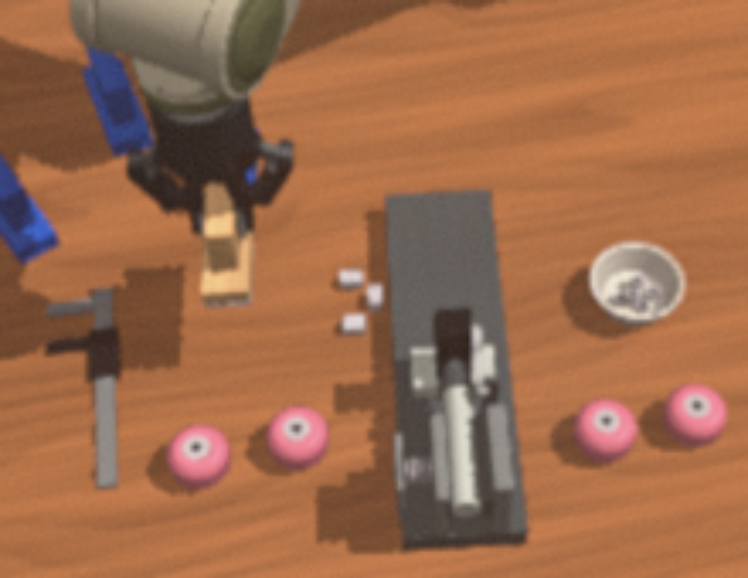

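View pics/t4.png

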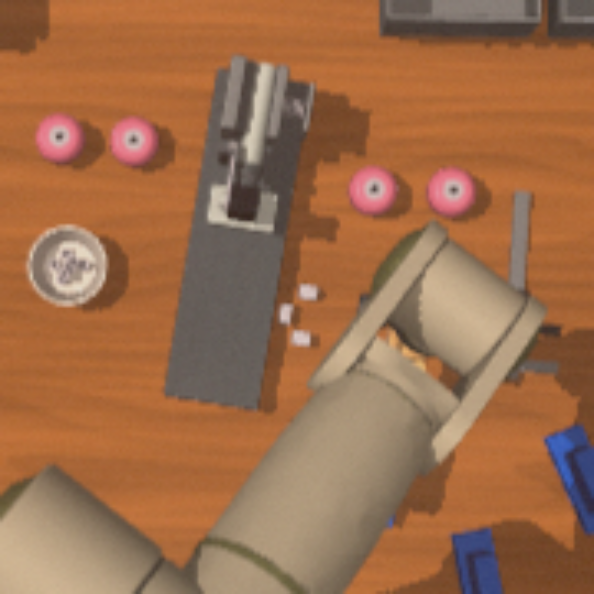

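All three chips lie on the plank, at (350,278), (374,295) and (353,323), with the networks giving z of about 7. The plate is bare. I'll set the scraper down.

Call:
drive_tool(
  gripper=[1,1,1,1,1,1,1,1,1,1,1],
  offset=[
    [0.005,0.015,0],
    [0.0035,0.02,0],
    [0,0.02,0],
    [0,0.015,0],
    [0,0.01,0],
    [0,0.005,0],
    [0,0.0025,0],
    [0,0.001,0],
    [0,0.001,0],
    [0,0.0005,0],
    [0,0,0],
  ],
  turn=[0,0,0,0,0,0,0,0,0,0,0],
)

```text
time_s: 11.22
eef_pos: [540.9, -256.1, 33.3]
ee_rot: [-0.536, 0.536, 0.461, -0.461]
force: [-0.0, 0.1, -2.3]
grip_width: 0.275
```

Call:
drive_tool(
  gripper=[1,1,1,1],
  offset=[
    [0,0.001,0],
    [0,0.0007,0],
    [0,0.0005,0],
    [0,0,0],
  ],
  turn=[0,0,0,0],
)

```text
time_s: 11.55
eef_pos: [540.9, -256.1, 31.2]
ee_rot: [-0.536, 0.536, 0.461, -0.461]
force: [-0.7, 0.5, 3.9]
grip_width: 0.271
```

Call:
drive_tool(
  gripper=[0.6,0.5,0.3,0,0,0,0,0,0,0,0,0,0,0],
  offset=[
    [0,0,0],
    [0,0,0],
    [0,0,0],
    [0,0,0],
    [0,0,0],
    [0,0,0],
    [0,0,0],
    [0,-0.01,0],
    [0,-0.015,0],
    [0,-0.02,0],
    [0,-0.025,0],
    [0,-0.03,0],
    [0,-0.03,0],
    [0,-0.03,0],
  ],
  turn=[0,0,0,0,0,0,0,0,0,0,0,0,0,0],
)

```text
time_s: 12.72
eef_pos: [540.5, -255.8, 193.0]
ee_rot: [-0.536, 0.536, 0.461, -0.461]
force: [0.2, -0.9, 0.2]
grip_width: 1.0
```

```bash
python3 -c "
from h import *
im,d=ctrl.capture('scene'); cv2.imwrite('pics/s5.png',cv2.resize(im[130:300,120:340,::-1],None,fx=3.4,fy=3.4))
for q in ['handle_grip','pull_handle']:
  for r in ctrl.pinpoint('scene',q): print(q,round(r['score'],2),cam2w('scene',r['centre']))
c=cloud('scene',d); X,Y,Z=c[...,0],c[...,1],c[...,2]
for z in (110,105,85,45):
  s=(d>0)&(abs(X-663)<45)&(abs(Y+97)<45)&(abs(Z-z)<6)
  if s.sum()>5: print(z,s.sum(),cv2.minAreaRect(c[s][:,:2].astype(np.float32)))
s=(d>0)&(abs(X-540)<80)&(abs(Y+256)<60)&(abs(Z-71)<6)
print('ridge',s.sum(),cv2.minAreaRect(c[s][:,:2].astype(np.float32)),np.median(Z[s]))
x,y=loc(100,0);plan(x,y,120,90+AX)"
```

```text
handle_grip 0.69 [663.316 -94.26   86.217]
pull_handle 0.74 [ 559.687 -142.647    8.333]
pull_handle 0.57 [660.057 -98.883  71.072]
110 101 ((664.915771484375, -95.76224517822266), (27.95805549621582, 28.643274307250977), 79.12248229980469)
105 48 ((665.1665649414062, -94.4572525024414), (30.66177749633789, 28.643274307250977), 79.12248229980469)
85 79 ((689.2909545898438, -92.75548553466797), (36.24592971801758, 37.55210494995117), 1.8345179557800293)
45 139 ((665.6875610351562, -95.61199188232422), (68.70333862304688, 40.962799072265625), 78.45895385742188)
ridge 160 ((541.7268676757812, -256.0508117675781), (21.19245719909668, 73.13111114501953), 82.88111877441406) 70.17405614166717
now shift mm [176.2  73.6 -96.2]
after turn shift mm [176.2  73.6 -96.2]
t 12.8667 pos [ 541.397 -256.382  193.57 ] yaw 81.4 turn 0.0 F [ 0.037  0.081 -0.234] w 1.0003417691086334 tilt [ 0.004 -0.003 -1.   ]
```

View pics/s5.png

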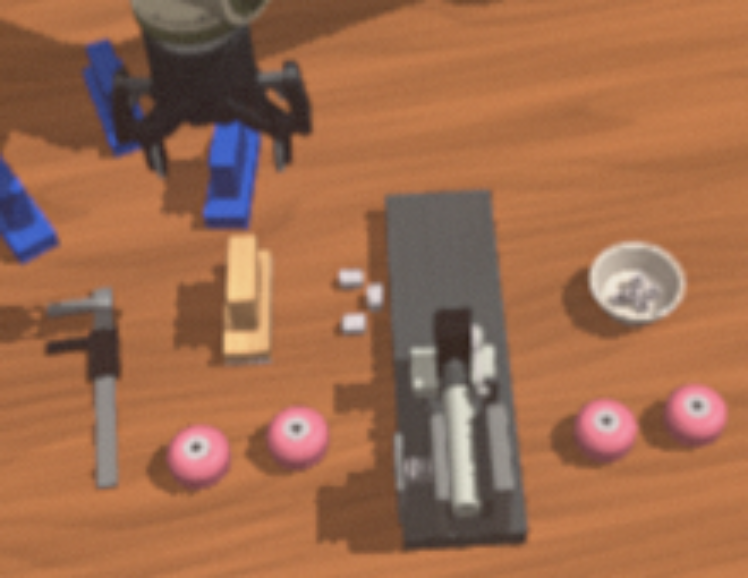

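The scraper stands upright at (245,300) in the crop, with the chips on the plank and the plate clear. Next is the handle.

```bash
python3 -c "
from h import *
plan(663.2,-94.9,66.3,90+AX-0)"
```

```text
now shift mm [177.9 127.3 -96.3]
after turn shift mm [177.9 127.3 -96.3]
t 12.8667 pos [ 541.397 -256.382  193.57 ] yaw 81.4 turn 0.0 F [ 0.037  0.081 -0.234] w 1.0003417691086334 tilt [ 0.004 -0.003 -1.   ]
```

Call:
drive_tool(
  gripper=[0,0,0,0,0,0,0,0,0,0,0,0],
  offset=[
    [0.0138,0,-0.0075],
    [0.02,0,-0.0108],
    [0.02,0,-0.0108],
    [0.02,0,-0.0108],
    [0.02,0,-0.0108],
    [0.02,0,-0.0108],
    [0.02,0,-0.0108],
    [0.02,0,-0.0108],
    [0.02,0,-0.0108],
    [0.004,0,-0.0025],
    [0,0,0],
    [0,0,0],
  ],
  turn=[0,0,0,0,0,0,0,0,0,0,0,0],
)

```text
time_s: 13.87
eef_pos: [662.1, -95.0, 189.8]
ee_rot: [0.536, -0.536, -0.461, 0.461]
force: [0.5, -0.6, -0.0]
grip_width: 0.999
```

```bash
python3 -c "
from h import *
plan(663.2,-94.9,66.3,90+AX-0)"
```

```text
now shift mm [  0.2 123.5  -1.1]
after turn shift mm [  0.2 123.5  -1.1]
t 13.8667 pos [662.079 -94.953 189.827] yaw 81.4 turn -0.0 F [ 0.478 -0.609 -0.016] w 0.999263667197237 tilt [-0.002  0.    -1.   ]
```

Call:
drive_tool(
  gripper=[0,0,0,0,0,0,0,0,0,0,0],
  offset=[
    [0,0.01,-0.001],
    [0,0.015,0],
    [0,0.018,0],
    [0,0.018,0],
    [0,0.018,0],
    [0,0.016,0],
    [0,0.013,0],
    [0,0.01,0],
    [0,0.005,0],
    [0,0,0],
    [0,0,0],
  ],
  turn=[0,0,0,0,0,0,0,0,0,0,0],
)

```text
time_s: 14.78
eef_pos: [663.8, -95.0, 68.1]
ee_rot: [-0.536, 0.536, 0.461, -0.461]
force: [0.0, 0.1, 0.4]
grip_width: 1.0
```

```bash
python3 -c "
from h import *
plan(663.2,-94.9,66.3,90+AX)
im,d=ctrl.capture('scene'); cv2.imwrite('pics/s6.png',cv2.resize(im[170:270,200:330,::-1],None,fx=5.7,fy=5.7))"
```

```text
now shift mm [-0.   1.8  0.6]
after turn shift mm [-0.   1.8  0.6]
t 14.7833 pos [663.816 -94.972  68.078] yaw 81.38 turn -0.02 F [0.021 0.126 0.353] w 1.0000365672237872 tilt [ 0.001 -0.    -1.   ]
```

View pics/s6.png

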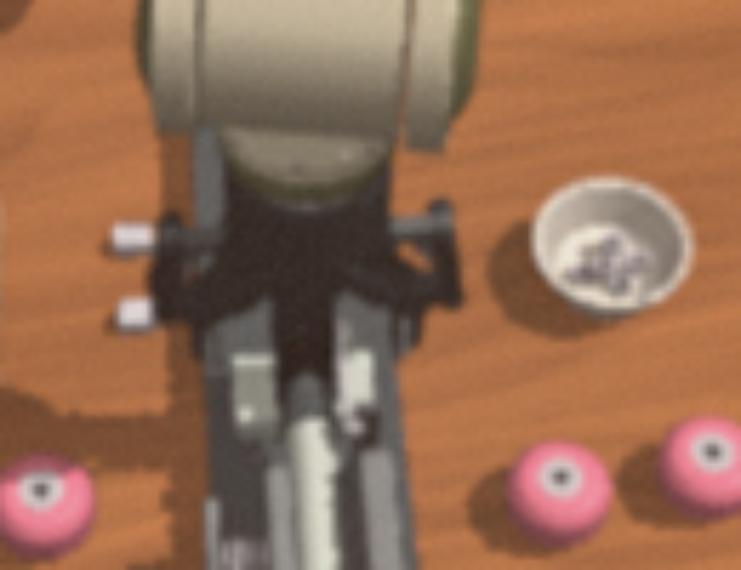

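The gripper straddles the handle, with a finger on each side at roughly (200,300) and (400,310). I'll close on it.

Call:
drive_tool(
  gripper=[0.3,0.5,0.6,0.7,0.8,1,1,1,1,1,1,1],
  offset=[
    [0,0.0015,0],
    [0,0,0],
    [0,0,0],
    [0,0,0],
    [0,0,0],
    [0,0,0],
    [0,0,0],
    [0,0,0],
    [0,0,0],
    [0,0,0],
    [0,0,0],
    [0,0,0],
  ],
  turn=[0,0,0,0,0,0,0,0,0,0,0,0],
  force=70,
)

```text
time_s: 15.83
eef_pos: [663.9, -94.5, 66.9]
ee_rot: [-0.536, 0.536, 0.461, -0.461]
force: [-0.8, 1.3, 4.6]
grip_width: 0.368
```

```bash
python3 -c "
from h import *
plan(663.2,-94.9,66.3,90+AX); print(ctrl.sense()['wrist_torque'])"
```

```text
now shift mm [-0.5  0.6  0.6]
after turn shift mm [-0.5  0.6  0.6]
t 15.8333 pos [663.85  -94.516  66.885] yaw 81.39 turn -0.01 F [-0.794  1.309  4.642] w 0.3679519635762341 tilt [ 0.001  0.    -1.   ]
[ 0.72   0.192 -0.034]
```

Call:
drive_tool(
  gripper=[1,1,1,1,1,1,1,1,1,1,1],
  offset=[
    [0,0,0.003],
    [0,0,0.005],
    [0,0,0.007],
    [0,0,0.008],
    [0,0,0.008],
    [0,0,0.008],
    [0,0,0.008],
    [0,0,0.006],
    [0,0,0.005],
    [0,0,0.002],
    [0,0,0],
  ],
  turn=[0,0,0,0,0,0,0,0,0,0,0],
)

```text
time_s: 16.75
eef_pos: [604.5, -85.7, 66.9]
ee_rot: [-0.536, 0.537, 0.462, -0.461]
force: [3.7, 0.9, 6.1]
grip_width: 0.37
```

```bash
cat > ax.py <<'E'
from h import *
s=ctrl.sense(); a=np.radians(AX); u=np.array([np.cos(a),np.sin(a)]);v=np.array([-u[1],u[0]])
D=np.array(s['eef_pos'][:2])-[663.85,-94.52]; F=np.array(s['force'])
print('t',s['time_s'],'ext',-D@u,'lat',D@v,'z',s['eef_pos'][2],'Fax',F[:2]@u,'Flat',F[:2]@v,'Fz',F[2],'w',s['grip_width'])
E
python3 ax.py
```

```text
t 16.75 ext 60.04095230178771 lat -0.12692057761351816 z 66.85387668162352 Fax 3.5092767296399017 Flat 1.4153638130433828 Fz 6.065776707514674 w 0.36997606430706986
```

Call:
drive_tool(
  gripper=[1,1,1,1,1,1,1,1,1,1,1,1,1,1],
  offset=[
    [0,0,0.003],
    [0,0,0.005],
    [0,0,0.006],
    [0,0,0.007],
    [0,0,0.007],
    [0,0,0.007],
    [0,0,0.007],
    [0,0,0.007],
    [0,0,0.007],
    [0,0,0.007],
    [0,0,0.005],
    [0,0,0.004],
    [0,0,0.002],
    [0,0,0],
  ],
  turn=[0,0,0,0,0,0,0,0,0,0,0,0,0,0],
)

```text
time_s: 17.92
eef_pos: [532.5, -74.9, 66.8]
ee_rot: [-0.535, 0.538, 0.462, -0.46]
force: [11.5, -0.2, 1.9]
grip_width: 0.37
```

```bash
python3 ax.py
```

```text
t 17.9167 ext 132.84002651455774 lat -0.2604064529381243 z 66.8488110167076 Fax 11.449018862329734 Flat 1.519682470078387 Fz 1.9476935477827264 w 0.3704411787125927
```

Force is 11.4 N on the second-stage spring at 133 mm. I'll creep on to the stop.

Call:
drive_tool(
  gripper=[1,1,1,1,1,1,1,1],
  offset=[
    [0,0,0.002],
    [0,0,0.002],
    [0,0,0.0015],
    [0,0,0.001],
    [0,0,0.001],
    [0,0,0.0005],
    [0,0,0],
    [0,0,0],
  ],
  turn=[0,0,0,0,0,0,0,0],
)

```text
time_s: 18.58
eef_pos: [525.3, -73.8, 66.8]
ee_rot: [-0.534, 0.538, 0.462, -0.46]
force: [13.0, 0.7, 0.7]
grip_width: 0.369
```

```bash
python3 ax.py
```

```text
t 18.5833 ext 140.11765454623276 lat -0.2801412159306761 z 66.84878911438801 Fax 12.740909048151464 Flat 2.6740683548958244 Fz 0.6606646663205291 w 0.3685587720854154
```

Call:
drive_tool(
  gripper=[1,1,1,1,1],
  offset=[
    [0,0,0.0007],
    [0,0,0.0007],
    [0,0,0.0006],
    [0,0,0],
    [0,0,0],
  ],
  turn=[0,0,0,0,0],
)

```text
time_s: 19.0
eef_pos: [525.2, -73.8, 67.0]
ee_rot: [-0.533, 0.539, 0.463, -0.458]
force: [24.6, 0.1, -7.2]
grip_width: 0.372
```

```bash
python3 ax.py
```

```text
t 19.0 ext 140.21514326760584 lat -0.2958159454318559 z 66.9651853075571 Fax 24.34433727407525 Flat 3.8176455926209756 Fz -7.171180495238625 w 0.3720233838430602
```

```bash
python3 -c "
from h import *
im,d=ctrl.capture('scene'); cv2.imwrite('pics/s7.png',cv2.resize(im[130:300,120:340,::-1],None,fx=3.4,fy=3.4))
c=cloud('scene',d); X,Y,Z=c[...,0],c[...,1],c[...,2]
for q in ['scraper','chip0','nut_dish','wheel0','axle','caliper','pull_handle']: print(q,[(round(r['score'],2),cam2w('scene',r['centre']).round(0).tolist()) for r in ctrl.pinpoint('scene',q)])
"; python3 ax.py
```

```text
scraper [(0.85, [531.0, -531.0, -1.0]), (0.84, [274.0, -351.0, 2.0]), (0.75, [542.0, -254.0, 2.0]), (0.72, [384.0, -457.0, -1.0]), (0.69, [387.0, -251.0, -2.0])]
chip0 [(0.58, [559.0, -142.0, 7.0]), (0.58, [532.0, -161.0, 5.0]), (0.48, [578.0, -169.0, 7.0]), (0.48, [564.0, -84.0, 21.0])]
nut_dish [(0.77, [601.0, 88.0, 2.0]), (0.25, [578.0, -166.0, 7.0])]
wheel0 [(0.8, [735.0, 96.0, -0.0]), (0.72, [732.0, 18.0, -1.0]), (0.72, [687.0, -233.0, -1.0]), (0.67, [686.0, -318.0, 2.0])]
axle [(0.85, [684.0, 228.0, 0.0])]
caliper [(0.68, [593.0, -386.0, -1.0]), (0.59, [540.0, -254.0, 35.0])]
pull_handle [(0.71, [522.0, -75.0, 71.0])]
t 19.4 ext 140.2279038276392 lat -0.2984008852407085 z 66.95813483802837 Fax 25.172217915594008 Flat 3.6766237349954713 Fz -7.585167559424378 w 0.3716297149478763
```

View pics/s7.png

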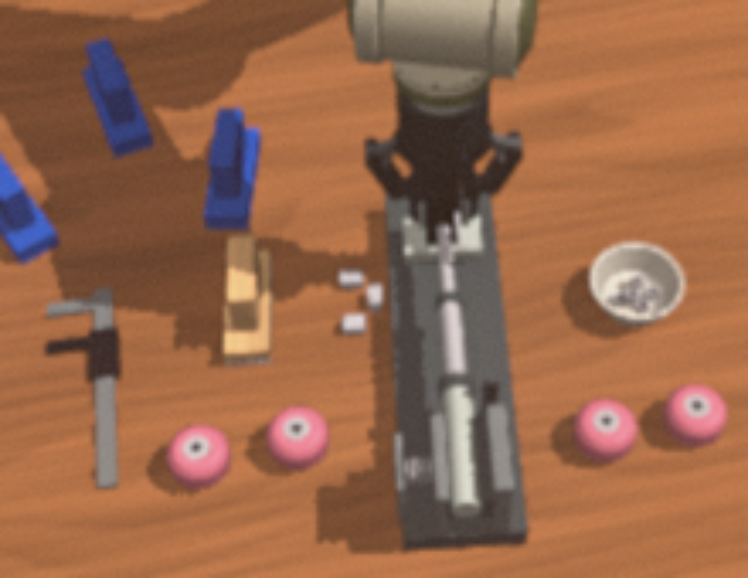

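Both stages are out: the tube at (453,340) and the rod at (447,260). The chips are on the plank, the scraper is upright, and nothing else has moved.

```bash
python3 -c "
from rig import ctrl
print(ctrl.finish_job())"
```

```text
the job is handed in; nothing more can be done
None
```

I handed the job in at 19.4 s, done in the order you asked.

- **Sweep:** I swept all three chips off the plate's -y side with the scraper block, in one pass.
- **Scraper:** It stands upright on the plank, about 125 mm clear of the plate's edge and close to where it began, turned about 12° from its first angle.
- **Handle:** I gripped it from above with the button pressed in. The gripper opening reads about 31.6 mm, where about 33 mm is expected with the button in. It read about 1 mm low on the scraper ridge too.
- **Pull:** Extension measured 140.2 mm against the 140 mm stated travel. The last 2 mm of commanded pull moved it only 0.1 mm while the force rose from 13 to 25 N, so it is at the second stop. The arm is still gripping and pulling there.

**Last checks:** The final picture shows both telescope stages out, a bare plate and the chips on the plank. The wheels, axle, caliper and dish measure where they were, within a few millimetres.

**One disagreement:** The network also reported a "chip" on the plate, at a score of 0.48. Nothing shows there in the picture and the three real chips were all found on the plank, so I took it as false.

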